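Clamp the drilling template to the board in the cam press

TASK

Take the plywood drilling template off its two hooks and, keeping it upright with its hand slot uppermost, stand it on the base of the clamping press in the gap between the sliding jaw and the board at the fence, flat alongside the board and about in the middle, and let go of it. Then swing the red cam handle its full quarter turn to draw template and board tight together, and let go. Leave the glue bottle, cup and bit box where they are.

Things in the scene. Friction and masses are not known exactly. Their poses are not given: they have to be found in the camera images.
- template_center (a point): Centre of the loose plywood template, hung at the start on the hooks: a plate 15 mm thick (x), 140 long (y), 115 tall (z), 0.1-0.2 kg, same both sides, two brass bushes low down. The point is 57.5 mm over its lower edge. The hand slot, 80 long and 28 high, spans from 4.5 mm below to 23.5 mm above the point; over it is a solid bar 34 mm high to grip. Lower edge starts 40 mm over the bench.
- hooks (a point): Fixed hook stand: point midway between its two hooks, at the top of their 8 mm bars, where the slot hangs, 34 mm under the template's top. x points back to the upright (25 mm off, no higher than 4 mm over this point), y along the template. Hooks lie 25 mm to either side, reach 33 mm in -x, tips turned up 8 mm. To free: raise 8-20 mm (best 14), then move 50 mm or more in -x.
- press_gap (a point): Press, fixed: point on its 12 mm base plate where the middle of the template's lower edge should stand, mid-gap (gap about 27 mm with cam open). x points from jaw to fence (clamping direction; template's thickness), y along the gap. Dark wood jaw: 64 mm long, 52 mm above base plate. Fence: 200 mm long, 60 mm high, face 36 mm away in +x.
- workpiece_center (a point): Centre of the loose dark board, 22 mm thick, 206 long, 72 tall, standing on its long edge on the press's base plate against the fence. Its y runs along the board; its x is vertical, unlike the press's axes.
- cam_axis (a point): Point on the upright axis of the cam, 85 mm over the bench, fixed to the press, 78.5 mm from press_gap in -x; its axes are those of press_gap.
- cam_handle (a point): Middle of the upright round red grip of the cam crank, 18 to 20 mm across and 55 mm tall (it reaches from 34 mm below to 21 mm above this point; under it is the steel crank arm). It moves on a level circle of 65 mm radius round cam_axis.
- cam (a joint): Cam angle, rad: 0 open (crank points to the press's -x), 1.571 closed at the end stop (crank points to the press's +y); grows clockwise seen from above. Starts at 0 to 0.2. Stiff: stays where left. Takes about 3 N at the grip; from about 1.3 rad, where the jaw on its rubber layer begins to squeeze, up to 6 N. Drives the jaw evenly, 14.5 mm in +x for the whole turn if nothing stops it.
- glue: Bystander: yellow glue bottle with orange cap, 56 mm across, 170 mm tall, origin under its centre.
- cup: Bystander: white cup, 69 mm across, 103 mm tall, origin under its centre.
- bits: Bystander: red bit box 58 x 100 x 30 mm, origin under its centre.

How it is judged:
On the way, in this order (a step that is already met when the one before it is completed fails the run):
1. the template is lifted off the hooks and clear of them, cam still open (horizontal distance between template_center and hooks above 0.07 m and height (world z) of template_center above 0.08 m and value of joint cam below 0.5 rad), for 0.1 s.
2. the template stands in the gap of the press, let go, the cam still open (x of template_center in the frame of press_gap between -0.014 and 0.014 m and z of template_center in the frame of press_gap below 0.063 m and contact force between the fingers and template below 0.1 N and value of joint cam below 0.5 rad), for 0.2 s.
At the end, for the whole second after the job is handed in: The cam is turned to at least 1.37 rad; the template stands upright (within 0.1 rad) on the press's base, slot uppermost, within 30 mm of the middle along the gap, flat alongside the board (0.1 rad) and pressed on it with more than 3 N; at rest (value of joint cam above 1.37 rad and contact force between template and workpiece above 3 N and y of template_center in the frame of press_gap between -0.03 and 0.03 m and x of template_center in the frame of press_gap between -0.015 and 0.015 m and z of template_center in the frame of press_gap between 0.05 and 0.063 m and angle between the z axis of template_center and the z axis of press_gap, either way round below 0.1 rad and angle between the x axis of template_center and the x axis of press_gap, either way round below 0.1 rad and linear speed of template below 0.02 m/s); the robot touches nothing.
It fails at once if the template is tipped over (angle between template_center's own z axis and vertical above 0.7 rad).
It fails at once if a bystander is moved more than 30 mm (distance of any of glue, cup, bits from where it was at the start of the episode above 0.03 m).
It also fails if it takes over 54 s, if anything falls off the work surface, if the arm or the gripper's body presses on something with over 40 N, if the wrist force passes 120 N, or if a joint passes its speed limit or range.

ROBOT

A 6-joint arm with a two-finger parallel gripper is mounted at the origin on a cart in front of the work surface, level with it; the furniture and walls round the work are solid. World frame = base frame: x ahead of the robot, y to its left, z up, the work surface at z = 0. Lengths are in m, angles in rad, forces in N, time in s.
With the tool pointing down it reaches from about 0.3 to 0.775 m from the base axis. Payload 14.6 kg.
Tool frame: the origin (TCP) lies at the centre of the arm's flange, where the gripper is bolted on; the fingertips stand 199 mm ahead of it and the grasp point (between the pads) lies ctrl.tcp_to_grasp ahead of it (ctrl.tcp_to_grasp is the distance from the TCP to the grasp point, in m); z points along the fingers, y is the line along which they close (so a half turn about z gives the same grasp; the last joint's range is limited). The gripper opens to 94 mm and grips with 3 to 60 N. Pads are 16 mm wide; open, the fingers measure 119 mm over their backs; the gripper's body (75 mm by 177 mm) begins 78 mm behind the grasp point.
Start: joints at [-1.361, 0.3, 1.521, -0, 1.321, -0.067], TCP at [0.15, -0.529, 0.405] pointing down, gripper open.
Joint ranges: [-3.03, 3.03], [-0.79, 2.21], [0.23, 2.52], [-1.04, 4.18], [0, 3.07], [-2.55, 2.55]. Speed limits (rad/s): [2.22, 2.22, 2.57, 3.14, 3.14, 3.14].

INTERFACE

Orientations are given as [roll, pitch, yaw] about the fixed x, y, z axes, in that order (R = Rz(yaw) Ry(pitch) Rx(roll)).
In Python, from station import ctrl gives the robot as it stands. The module is installed in compiled form; this text tells all that it offers.
- The arm moves only by the shell command python3 -m jog 'ROWS' [OPENING] [FORCE]. ROWS is JSON, a list of rows, each a list of 6 numbers: the shift along the tool's x, y, z in cm, then the turn, a rotation vector about the tool's x, y, z in rad. In form: [[tx, ty, tz, ax, ay, az], ...]. A call has 1 to 8 rows; each row is the pose to reach, as a shift and turn from the pose commanded when the call began, along the tool's axes at that moment; what a row does not reach only later rows make up. A row lasts 1/10 s, in which the tool goes at most 50 mm and 8.59 degrees, less where a joint would pass 70% of its speed; a pose out of reach is approached as far as the arm can. A call with a gripper value outside its range is refused whole. OPENING is the opening in per cent of the stroke, from 0 (shut) to 100 (fully open), set as the call begins (- or left out, the last holds). The fingers move at their own pace and stop on an object; FORCE is the grip in N (left out, the last holds). Time passes only in rows, so rows that repeat a pose let the fingers close. It gives the time, the measured TCP pose, the force, the opening and the grip force at its end, in the units of the state.
- ctrl.get_obs(): the state, without advancing time (a new reading comes with each control period).
- ctrl.camera(name): name is "scene" or "top" or "wrist"; returns a dict with "img" (480x640x3 uint8, blue, green, red), "intrinsics" (3x3 intrinsics, pixels), "R" (3x3) and "t" (3): a world point X has camera coordinates R X + t. Camera axes: x right, y down, z forward; pixel columns grow to the right and rows downward; lengths in m; the calibration is good to about 2 mm. A picture is of the moment at which its call begins. There is no depth.
- ctrl.hand_in(): hands the job in; it is judged then, once.
The state is a dict: "time_s": time; "qpos": joint angles; "joint_vel": joint speeds; "tau": joint torques, N m; "ee_pos": TCP position; "eef_rot": TCP orientation; "force": force on the tool from outside, world axes, zero at the start; "moment": the same for the moment, N m; "grip_width": finger opening in m; "grip_force": force on a finger pad.
Only numpy, scipy, OpenCV 4.12 (cv2) and the standard library are available. Lean on these libraries where they do the work, as an engineer would, in place of code of your own. Each camera call takes 0.05 s, during which the arm holds its last target. There are 200 camera calls.

## Working session

There is one attempt and no reset: what is moved stays moved. The work goes in short steps, Python scripts to look and compute and a shell command to move; the robot and the scene stay as the last step left them, time stands still between calls to the robot, and variables do not carry over. Pictures are saved under pics/ and viewed, at most 10 in all, crops included, and the job is handed in when it is done.

```bash
mkdir -p pics
cat > h.py <<'E'
import numpy as np,cv2
from station import ctrl
def snap(n,f):
    c=ctrl.camera(n); cv2.imwrite('pics/'+f,c['img']); np.savez('pics/'+f+'.npz',K=c['intrinsics'],R=c['R'],t=c['t']); return c
def ray(f,u,v,z):
    c=np.load('pics/'+f+'.npz'); R,t=c['R'],c['t']; o=-R.T@t; d=R.T@np.linalg.inv(c['K'])@[u,v,1]
    return o+d*(z-o[2])/d[2]
def proj(f,X):
    c=np.load('pics/'+f+'.npz'); p=c['K']@(c['R']@np.array(X)+c['t']); return p[:2]/p[2]
E
python3 - <<'E'
from h import *
for n in('scene','top'):
    c=snap(n,n+'0.png'); print(n,-c['R'].T@c['t'],c['R'][2],c['intrinsics'][0,0])
o=ctrl.get_obs();print(o['ee_pos'],o['eef_rot'],ctrl.tcp_to_grasp,o['time_s'])
E
```

```text
scene [0.22528686 0.44121058 0.71739056] [ 0.42252681 -0.58118146 -0.69548487] 490.31329683673175
top [ 0.47482315 -0.0503138   1.03761658] [ 0.10934403  0.00179985 -0.99400234] 459.7224112401414
[ 0.15029164 -0.52903892  0.40418585] [-3.14067577e+00 -4.88729050e-05  2.76824855e-01] 0.1804 0.1
```

View pics/scene0.png

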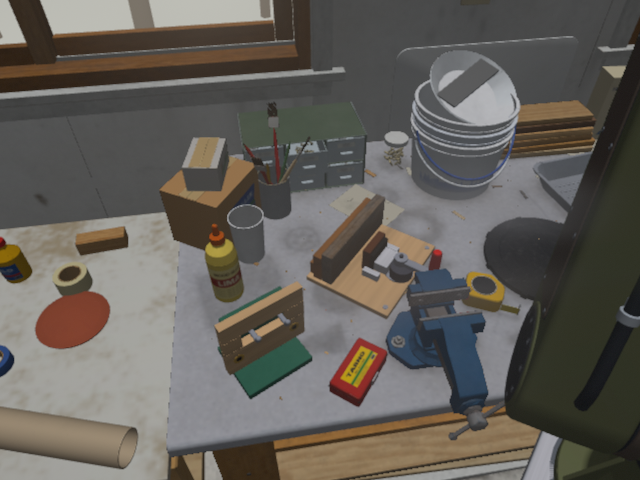

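View pics/top0.png

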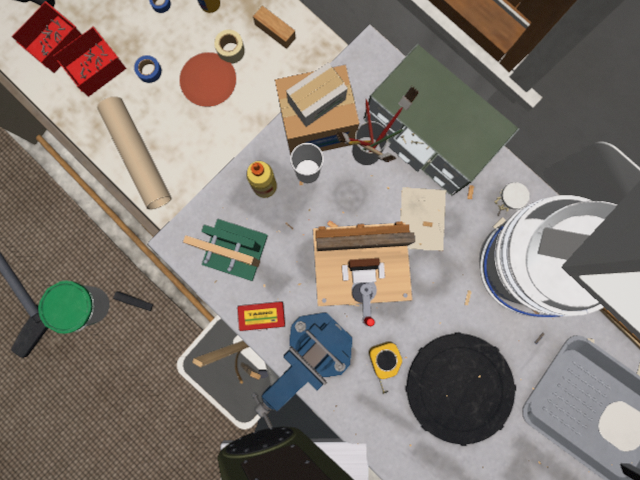

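The scene view shows the template (centre ~262,328) on the green hook stand and the press (~370,265) with the red handle at ~(435,260). The top view puts the template bar from (184,240) to (256,262), the press at ~(363,265) and the red grip at (370,322). I'll magnify both.

Run:
```python
from h import *
t=cv2.imread('pics/top0.png');s=cv2.imread('pics/scene0.png')
def cr(i,x,y,w,h,f,step=10):
    j=cv2.resize(i[y:y+h,x:x+w],None,fx=f,fy=f,interpolation=cv2.INTER_CUBIC)
    for k in range(0,w,20): cv2.putText(j,str(x+k),(k*f,8),0,.3,(255,0,255),1);cv2.line(j,(k*f,10),(k*f,14),(255,0,255),1)
    for k in range(0,h,20): cv2.putText(j,str(y+k),(0,k*f+3),0,.3,(255,0,255),1)
    return j
A=np.zeros((600,800,3),np.uint8)
a=cr(t,300,210,130,125,4)[:300]; 
def put(j,x,y): 
    h,w=min(j.shape[0],600-y),min(j.shape[1],800-x);A[y:y+h,x:x+w]=j[:h,:w]
put(cr(t,175,205,100,80,4),0,0); put(cr(t,305,215,115,120,3),420,0)
put(cr(s,210,280,110,95,3),0,330); put(cr(s,305,190,145,120,3),365,362)
cv2.imwrite('pics/crop.png',A)
```

```text
(no output)
```

View pics/crop.png

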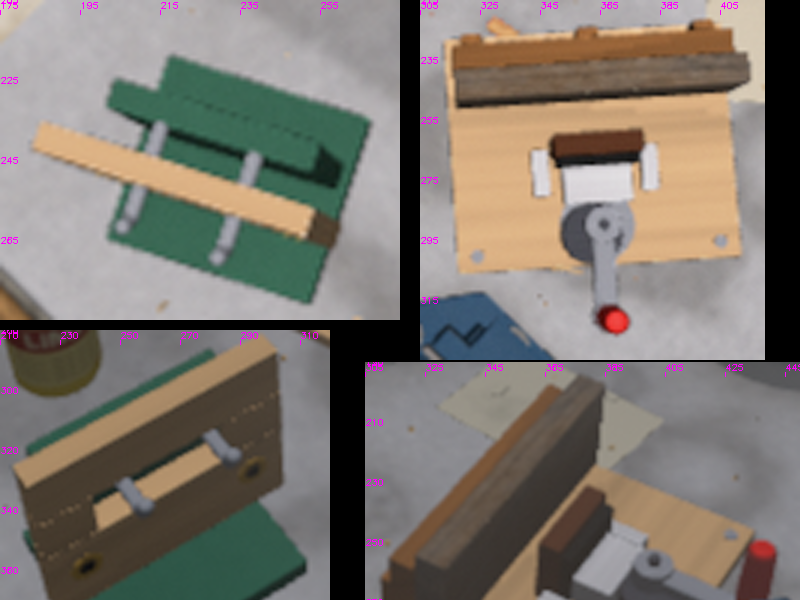

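Run:
```python
from h import *
T='top0.png';np.set_printoptions(precision=4,suppress=True)
q=lambda x,y:(175+x/4,205+y/4)
tp=[ray(T,*q(*p),.155) for p in((45,121),(32,148),(303,237),(314,207))]
for p in tp:print('tmpl',p)
print(np.mean(tp,0),np.linalg.norm(tp[0]-tp[3]),np.linalg.norm(tp[0]-tp[1]),[np.linalg.norm(tp[2]-tp[1])])
L=(tp[3]+tp[2]-tp[0]-tp[1]);print('len dir yaw',np.arctan2(L[1],L[0]))
# scene check: top face corners
S='scene0.png'; s=lambda x,y:(210+x/3,280+(y-330)/3)
for p in((14,468),(27,488),(280,350),(258,337)):print('sc',ray(S,*s(*p),.155))
p=lambda x,y:(305+(x-420)/3,215+y/3)
for n,z,pts in(('jawtop',.064,((550,137),(642,129),(643,153),(553,163))),('base',.012,((459,273),(742,257),(445,41))),('board top',.084,((456,107),(458,82),(745,52),(750,80))),('camknob',.085,((604,224),)),('red',.1,((616,320),))):
    for a in pts:print(n,ray(T,*p(*a),z))
# triangulate red top
img={f:cv2.imread('pics/'+f) for f in(T,S)}
def rd(f,x0,y0,x1,y1):
    h=cv2.cvtColor(img[f][y0:y1,x0:x1],cv2.COLOR_BGR2HSV);m=((h[...,0]<8)|(h[...,0]>172))&(h[...,1]>150)
    y,x=np.nonzero(m);print(f,x.min()+x0,x.max()+x0,y.min()+y0,y.max()+y0,x.mean()+x0,y.mean()+y0);return x+x0,y+y0
rd(T,355,305,385,335);rd(S,420,235,450,285)
for z in(.09,.1,.11,.12,.13):print(z,ray(T,371,322,z),proj(S,ray(T,371,322,z)))
print('px of board top crn',[proj(S,ray(T,*p(*a),.084)) for a in((456,107),(750,80))])
```

```text
tmpl [0.5863 0.1964 0.155 ]
tmpl [0.5733 0.2024 0.155 ]
tmpl [0.5284 0.0714 0.155 ]
tmpl [0.5427 0.0661 0.155 ]
[0.5577 0.1341 0.155 ] 0.1373322250721804 0.014400184031418288 [np.float64(0.1385021423179433)]
len dir yaw -1.8972980194221116
sc [0.5842 0.2003 0.155 ]
sc [0.5714 0.2049 0.155 ]
sc [0.5271 0.0716 0.155 ]
sc [0.5412 0.0713 0.155 ]
jawtop [ 0.5385 -0.123   0.064 ]
jawtop [ 0.5433 -0.1881  0.064 ]
jawtop [ 0.5263 -0.1883  0.064 ]
jawtop [ 0.5202 -0.1247  0.064 ]
base [ 0.4426 -0.0576  0.012 ]
base [ 0.4514 -0.2663  0.012 ]
base [ 0.6152 -0.0497  0.012 ]
board top [ 0.559  -0.0567  0.084 ]
board top [ 0.5764 -0.0584  0.084 ]
board top [ 0.5946 -0.2586  0.084 ]
board top [ 0.5749 -0.2613  0.084 ]
camknob [ 0.4768 -0.1571  0.085 ]
red [ 0.4127 -0.1618  0.1   ]
top0.png 364 373 317 325 368.9846153846154 321.16923076923075
scene0.png 433 441 250 255 436.8974358974359 252.48717948717947
0.09 [ 0.4113 -0.1643  0.09  ] [437.3297 256.5695]
0.1 [ 0.412  -0.1631  0.1   ] [437.5938 252.8641]
0.11 [ 0.4127 -0.1619  0.11  ] [437.8625 249.0945]
0.12 [ 0.4133 -0.1607  0.12  ] [438.1359 245.2592]
0.13 [ 0.414  -0.1595  0.13  ] [438.4142 241.3564]
px of board top crn [array([333.953 , 259.5425]), array([384.842 , 196.7065])]
```

```bash
cat >> h.py <<'E'
from scipy.spatial.transform import Rotation as Ro
def plan(x,y,z,yaw):
    o=ctrl.get_obs(); R=Ro.from_euler('xyz',o['eef_rot']); T=Ro.from_euler('xyz',[np.pi,0,yaw])
    d=R.inv().apply(np.array([x,y,z])-o['ee_pos'])*100; r=(R.inv()*T).as_rotvec()
    print(np.round(d,2),np.round(r,3),'t',round(o['time_s'],2),'F',np.round(o['force'],1),'w',round(o['grip_width'],4),'gf',round(o['grip_force'],1))
E
python3 -c "
from h import *
plan(.36,-.19,.45,.76);plan(.557,.1355,.45,1.245)
for z,u,v in((.17,259,168),(.1,307,163)):print(ray('top0.png',u,v,z))"
```

```text
[ 29.44 -26.89  -4.56] [-0.001 -0.    -0.483] t 0.1 F [ 0.5 -0.1  0.1] w 0.094 gf 0.0
[ 57.28 -52.81  -4.53] [-0.001 -0.    -0.968] t 0.1 F [ 0.5 -0.1  0.1] w 0.094 gf 0.0
[0.71338348 0.05353311 0.17      ]
[ 0.74183496 -0.03849191  0.1       ]
```

```bash
python3 -m jog '[[2,-2,-4.5,0,0,-0.05],[6,-5,-4.5,0,0,-0.1],[10,-9,-4.5,0,0,-0.2],[14,-12.5,-4.5,0,0,-0.3],[18,-16,-4.5,0,0,-0.35],[22,-20,-4.5,0,0,-0.4],[26,-23.5,-4.5,0,0,-0.45],[29.5,-27,-4.5,0,0,-0.5]]' 60; python3 -c "
from h import *
plan(.557,.1355,.43,1.245)"
```

```text
time_s: 0.9
ee_pos: [0.3489, -0.2073, 0.4496]
eef_rot: [3.142, -0.0, 0.779]
force: [0.8, -0.6, -0.4]
grip_width: 0.0567
grip_force: 0.0
[38.89 -9.79  1.96] [ 0.    -0.    -0.466] t 0.9 F [ 0.8 -0.6 -0.4] w 0.0567 gf 0.0
```

```bash
python3 -m jog '[[4.5,-1,0,0,0,-0.1],[9,-2,0,0,0,-0.2],[13.5,-3,0,0,0,-0.3],[18,-4.5,0,0,0,-0.4],[22.5,-6,0,0,0,-0.466],[27,-7.5,0,0,0,-0.466],[31.5,-9,0,0,0,-0.466],[35,-10,0,0,0,-0.466]]'; python3 -m jog '[[0,0,0,0,0,0],[0,0,0,0,0,0],[0,0,0,0,0,0]]'; python3 -c "
from h import *
snap('wrist','w1.png')
plan(.557,.1355,.43,1.245)"
```

```text
time_s: 1.7
ee_pos: [0.5285, 0.11, 0.4493]
eef_rot: [-3.141, 0.0, 1.244]
force: [-0.1, 0.1, 0.8]
grip_width: 0.0563
grip_force: 0.0
time_s: 2.0
ee_pos: [0.5276, 0.1067, 0.4496]
eef_rot: [-3.141, 0.0, 1.242]
force: [-0.7, 0.1, -0.3]
grip_width: 0.0562
grip_force: 0.0
[3.69 1.85 1.98] [ 0.     0.    -0.003] t 2.05 F [0.7 0.8 0.6] w 0.0564 gf 0.0
```

View pics/w1.png

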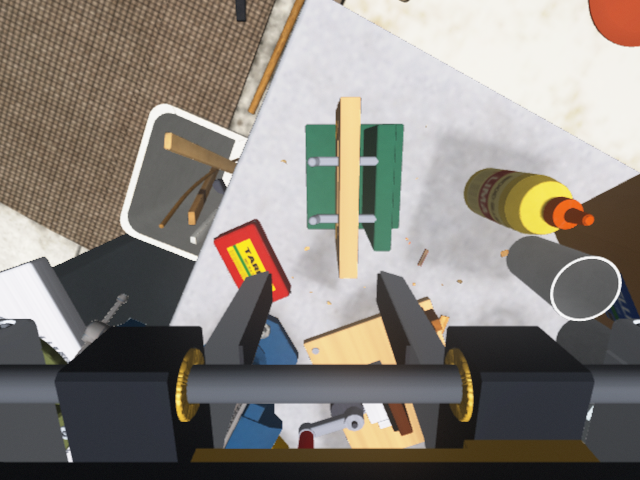

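The wrist view shows the template bar from (350,97) to (348,278), with the press at the lower right. I'll use the bar's top-face corners as a third measurement.

```bash
python3 -c "
from h import *
P=[ray('w1.png',u,v,.155) for u,v in((339,97),(361,97),(357,278),(338,278))]
print(np.round(P,4),np.mean(P,0)); L=P[0]+P[1]-P[2]-P[3];print(np.arctan2(L[1],L[0]),np.linalg.norm(L)/2)
m=np.mean(P,0)
plan(m[0],m[1],.38,1.245)"
```

```text
[[0.5712 0.2048 0.155 ]
 [0.5861 0.1997 0.155 ]
 [0.5419 0.0685 0.155 ]
 [0.5272 0.0735 0.155 ]] [0.55663209 0.13660885 0.155     ]
1.2465025071699383 0.13846081825666645
[3.78 1.77 6.98] [ 0.     0.    -0.003] t 2.05 F [0.7 0.8 0.6] w 0.0564 gf 0.0
```

Three views agree: centre (0.5566, 0.1365), yaw 1.246.

```bash
python3 -m jog '[[2,1,0,0,0,0],[3.8,1.75,1,0,0,0],[3.8,1.75,5,0,0,0],[3.8,1.75,7,0,0,0],[3.8,1.75,7,0,0,0],[3.8,1.75,7,0,0,0]]'; python3 -c "
from h import *
plan(.5566,.1365,.3275,1.246)"
```

```text
time_s: 2.65
ee_pos: [0.5568, 0.1371, 0.3808]
eef_rot: [3.141, -0.0, 1.242]
force: [0.8, 0.1, 0.5]
grip_width: 0.0562
grip_force: 0.0
[-0.06 -0.    5.33] [ 0.001 -0.    -0.004] t 2.65 F [0.8 0.1 0.5] w 0.0562 gf 0.0
```

```bash
python3 -m jog '[[0,0,2.5,0,0,0],[0,0,4.3,0,0,0],[0,0,5.2,0,0,0],[0,0,5.2,0,0,0],[0,0,5.2,0,0,0]]'; python3 -m jog '[[0,0,0,0,0,0],[0,0,0,0,0,0],[0,0,0,0,0,0],[0,0,0,0,0,0],[0,0,0,0,0,0],[0,0,0,0,0,0],[0,0,0,0,0,0]]' 0 35
```

```text
time_s: 3.15
ee_pos: [0.557, 0.1377, 0.3292]
eef_rot: [3.14, -0.001, 1.243]
force: [0.0, -0.6, 0.4]
grip_width: 0.0563
grip_force: 0.0
time_s: 3.85
ee_pos: [0.5568, 0.1378, 0.3278]
eef_rot: [3.141, -0.0, 1.243]
force: [0.6, 0.0, 1.5]
grip_width: 0.015
grip_force: 35.0
```

```bash
python3 -m jog '[[0,0,-0.5,0,0,0],[0,0,-1,0,0,0],[0,0,-1.4,0,0,0],[0,0,-1.4,0,0,0]]'; python3 -m jog '[[0,-1.5,0,0,0,0],[0,-3.5,0,0,0,0],[0,-5.5,0,0,0,0],[0,-7.5,0,0,0,0],[0,-8.5,0,0,0,0],[0,-8.5,0,0,0,0],[0,-8.5,0,0,0,0],[0,-8.5,-1,0,0,0]]'; python3 -m jog '[[0,0,-3,0,0,0],[0,0,-6,0,0,0],[0,0,-9,0,0,0],[0,0,-11,0,0,0],[0,0,-11,0,0,0],[0,0,-11,0,0,0]]'; python3 -c "
from h import *
snap('wrist','w2.png');plan(.44,-.02,.45,1.45)"
```

```text
time_s: 4.25
ee_pos: [0.5567, 0.1378, 0.3424]
eef_rot: [3.141, -0.001, 1.243]
force: [0.3, -0.3, -2.3]
grip_width: 0.0148
grip_force: 35.0
time_s: 5.05
ee_pos: [0.4767, 0.1649, 0.351]
eef_rot: [-3.14, 0.001, 1.242]
force: [0.3, 0.2, -2.1]
grip_width: 0.0145
grip_force: 35.0
time_s: 5.65
ee_pos: [0.4764, 0.1649, 0.4611]
eef_rot: [-3.141, 0.0, 1.242]
force: [-0.1, -1.1, -2.0]
grip_width: 0.0147
grip_force: 35.0
[-18.68   2.52   1.06] [-0.001  0.001 -0.207] t 5.7 F [-0.2  0.7 -1.3] w 0.0147 gf 35.0
```

View pics/w2.png

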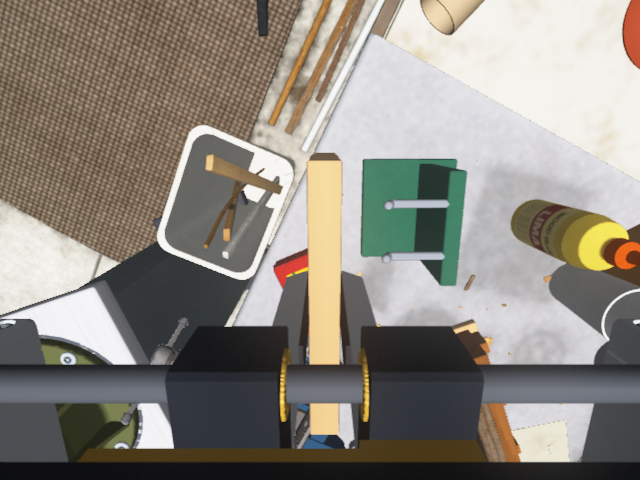

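The template is held centred on its bar, (325,160) to (325,430), and clear of the hooks. I'll carry it towards the press, and fit lines in the top image to refine the press yaw.

```bash
python3 -m jog '[[-3,0.5,0,0,0,-0.05],[-7,1,0,0,0,-0.1],[-11,1.5,0,0,0,-0.15],[-15,2,0,0,0,-0.2],[-18.5,2.5,0,0,0,-0.2],[-18.5,2.5,0,0,0,-0.2],[-18.5,2.5,0,0,0,-0.2]]'; python3 -c "
from h import *
snap('top','top1.png')
g=cv2.cvtColor(cv2.imread('pics/top0.png'),cv2.COLOR_BGR2GRAY)
L=cv2.createLineSegmentDetector().detect(g)[0][:,0]
for a in L:
    if a[[0,2]].min()>305 and a[[0,2]].max()<425 and a[[1,3]].min()>218 and a[[1,3]].max()<312 and np.hypot(a[2]-a[0],a[3]-a[1])>18:
        for z in (.012,.064,.084):
            p,q=ray('top0.png',a[0],a[1],z),ray('top0.png',a[2],a[3],z)
            if z==.012: print(np.round(a,1))
            ang=np.arctan2(q[1]-p[1],q[0]-p[0]);print('   ',z,np.round(p[:2],4),np.round(q[:2],4),round((ang+np.pi/4)%(np.pi/2)-np.pi/4,3))
"
```

```text
time_s: 6.4
ee_pos: [0.4404, -0.0185, 0.4607]
eef_rot: [-3.14, -0.0, 1.441]
force: [0.1, 0.1, -1.5]
grip_width: 0.0149
grip_force: 35.0
[376.8 268.7 350.6 270.3]
    0.012 [ 0.5231 -0.19  ] [ 0.5203 -0.1314] 0.048
    0.064 [ 0.5207 -0.1829] [ 0.518  -0.1273] 0.048
    0.084 [ 0.5197 -0.1801] [ 0.5171 -0.1257] 0.048
[413.2 244.8 318.1 250.9]
    0.012 [ 0.5755 -0.273 ] [ 0.5648 -0.0596] 0.05
    0.064 [ 0.5704 -0.2617] [ 0.5602 -0.0591] 0.05
    0.084 [ 0.5684 -0.2574] [ 0.5585 -0.059 ] 0.05
[378.7 258.1 378.9 276.9]
    0.012 [ 0.5466 -0.1948] [ 0.5049 -0.194 ] -0.018
    0.064 [ 0.543  -0.1875] [ 0.5033 -0.1868] -0.018
    0.084 [ 0.5416 -0.1846] [ 0.5028 -0.184 ] -0.018
[353.1 283.  375.6 280.5]
    0.012 [ 0.4922 -0.1364] [ 0.4969 -0.1865] 0.094
    0.064 [ 0.4913 -0.132 ] [ 0.4958 -0.1796] 0.094
    0.084 [ 0.4909 -0.1303] [ 0.4953 -0.1769] 0.094
[349.4 259.1 378.2 257.2]
    0.012 [ 0.5455 -0.1294] [ 0.5488 -0.1938] 0.051
    0.064 [ 0.5419 -0.1254] [ 0.545  -0.1865] 0.051
    0.084 [ 0.5405 -0.1239] [ 0.5436 -0.1837] 0.051
[365.6 226.9 391.9 225.3]
    0.012 [ 0.6175 -0.1673] 
[... 514 characters left out ...]
]
    0.012 [ 0.4495 -0.1712] [ 0.4542 -0.2654] 0.05
    0.064 [ 0.4508 -0.165 ] [ 0.4552 -0.2545] 0.05
    0.084 [ 0.4513 -0.1627] [ 0.4556 -0.2503] 0.05
[411.5 296.9 407.7 255.6]
    0.012 [ 0.4596 -0.2647] [ 0.5515 -0.2597] 0.055
    0.064 [ 0.4604 -0.2539] [ 0.5476 -0.2491] 0.055
    0.084 [ 0.4607 -0.2497] [ 0.5461 -0.245 ] 0.055
[351.8 266.1 375.7 264.6]
    0.012 [ 0.5297 -0.1344] [ 0.5324 -0.1877] 0.049
    0.064 [ 0.527  -0.1301] [ 0.5294 -0.1808] 0.049
    0.084 [ 0.5259 -0.1285] [ 0.5283 -0.1781] 0.049
[349.4 234.5 375.6 230.2]
    0.012 [ 0.6009 -0.1306] [ 0.6096 -0.1896] 0.147
    0.064 [ 0.5945 -0.1265] [ 0.6028 -0.1826] 0.147
    0.084 [ 0.592  -0.1249] [ 0.6002 -0.1798] 0.147
```

Press yaw is 0.05 and press_gap is about (0.557, -0.156). The measured gap is 27 mm, matching the given size. Next I'll position above it.

```bash
python3 -c "
from h import *
plan(.557,-.156,.46,1.621)"
```

```text
[-12.21  13.33   0.07] [-0.001 -0.    -0.179] t 6.45 F [-0.4 -0.8 -1.4] w 0.0148 gf 35.0
```

```bash
python3 -m jog '[[-2.5,2.5,0,0,0,-0.05],[-5,5.5,0,0,0,-0.1],[-7.5,8.5,0,0,0,-0.15],[-10,11,0,0,0,-0.18],[-12.2,13.3,0,0,0,-0.18],[-12.2,13.3,0,0,0,-0.18],[-12.2,13.3,0,0,0,-0.18],[-12.2,13.3,0,0,0,-0.18]]'; python3 -c "
from h import *
plan(.557,-.156,.33,1.621)"
```

```text
time_s: 7.25
ee_pos: [0.5567, -0.1548, 0.4614]
eef_rot: [-3.141, -0.0, 1.624]
force: [0.7, 0.5, -1.3]
grip_width: 0.0145
grip_force: 35.0
[-0.13  0.03 13.14] [-0.    -0.     0.003] t 7.25 F [ 0.7  0.5 -1.3] w 0.0145 gf 35.0
```

```bash
python3 -m jog '[[-0.1,0,3,0,0,0],[-0.1,0,6,0,0,0],[-0.1,0,8.2,0,0,0],[-0.1,0,8.2,0,0,0],[-0.1,0,8.2,0,0,0]]'; python3 -c "
from h import *
c=snap('scene','s2.png')['img'];t=snap('top','t2.png')['img'];w=snap('wrist','w3.png')['img']
A=np.zeros((600,800,3),np.uint8)
A[:360,:400]=cv2.resize(c[170:290,285:418],(400,360),interpolation=cv2.INTER_CUBIC)
A[:300,400:]=cv2.resize(w,(400,300));A[300:,400:]=cv2.resize(t[200:320,290:450],(400,300))
cv2.imwrite('pics/m1.png',A)
plan(.557,-.156,.31,1.621)"
```

```text
time_s: 7.75
ee_pos: [0.5567, -0.1564, 0.3808]
eef_rot: [3.141, 0.0, 1.624]
force: [0.2, -0.7, -1.2]
grip_width: 0.0147
grip_force: 35.0
[0.08 0.01 7.14] [0.002 0.001 0.002] t 7.9 F [-0.2 -0.  -2.1] w 0.0149 gf 35.0
```

View pics/m1.png

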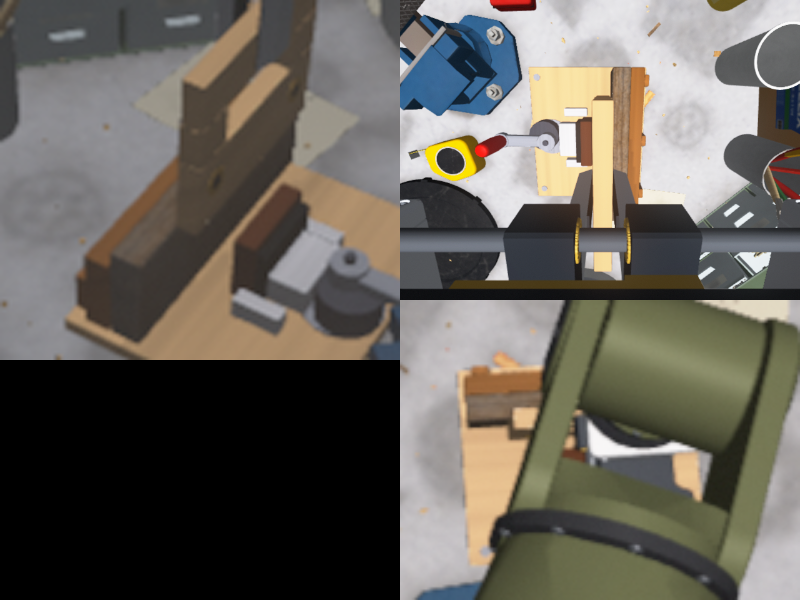

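The template hangs vertical above the gap, between jaw and board. In the wrist view, board edge px ~(339,128) and jaw face ~(307,192) allow a final cross-check.

```bash
python3 -c "
from h import *
c=np.array([.557,-.156])
for n,u,v,z in(('board',339,128,.084),('jaw',307,192,.064),('jawL',306,225,.064),('tmpl L',308,155,.208),('tmpl R',340,155,.208)):
    p=ray('w3.png',u,v,z)[:2]-c; print(n,p@[np.cos(.05),np.sin(.05)],p@[-np.sin(.05),np.cos(.05)])
i=cv2.cvtColor(cv2.imread('pics/w3.png'),cv2.COLOR_BGR2GRAY)
for a in cv2.createLineSegmentDetector().detect(i)[0][:,0]:
    if 290<a[0]<360 and 290<a[2]<360 and abs(a[3]-a[1])>20 and a[[1,3]].max()<340: print(np.round(a))
"
```

```text
board 0.010501795310011762 0.08530303290162826
jaw -0.01453876688340881 0.03512763096837561
jawL -0.015665453082035676 0.007026984838878361
tmpl L -0.007386729097654149 0.07027390672825617
tmpl R 0.005910302710294249 0.07030811116506562
[335. 143. 338. 107.]
[340. 277. 341. 162.]
[340. 111. 341. 157.]
[305. 183. 306. 159.]
[355. 143. 354. 109.]
[352. 223. 353. 201.]
```

```bash
python3 -m jog '[[0.05,-0.15,0,0,0,0],[0.05,-0.15,1.5,0,0,0],[0.05,-0.15,3,0,0,0],[0.05,-0.15,4.5,0,0,0],[0.05,-0.15,6,0,0,0],[0.05,-0.15,7.3,0,0,0],[0.05,-0.15,7.5,0,0,0],[0.05,-0.15,7.5,0,0,0]]'
```

```text
time_s: 8.7
ee_pos: [0.5552, -0.1566, 0.3049]
eef_rot: [3.142, 0.0, 1.623]
force: [0.2, 0.1, -1.0]
grip_width: 0.0147
grip_force: 35.0
```

```bash
python3 -m jog '[[0,0,0.2,0,0,0],[0,0,0.35,0,0,0],[0,0,0.5,0,0,0],[0,0,0.5,0,0,0],[0,0,0.5,0,0,0]]'; python3 -c "
from h import *
plan(.5555,-.156,.3,1.621)"
```

```text
time_s: 9.2
ee_pos: [0.5552, -0.1566, 0.2998]
eef_rot: [3.141, 0.0, 1.623]
force: [-0.1, 0.1, -0.7]
grip_width: 0.015
grip_force: 35.0
[ 0.06  0.03 -0.02] [0.    0.    0.002] t 9.2 F [-0.1  0.1 -0.7] w 0.015 gf 35.0
```

```bash
python3 -m jog '[[0,0,0.1,0,0,0],[0,0,0.1,0,0,0],[0,0,0.1,0,0,0]]';python3 -m jog '[[0,0,0.1,0,0,0],[0,0,0.1,0,0,0],[0,0,0.1,0,0,0]]'
```

```text
time_s: 9.5
ee_pos: [0.5553, -0.1566, 0.2998]
eef_rot: [3.14, 0.0, 1.623]
force: [-2.0, 1.4, 8.1]
grip_width: 0.0146
grip_force: 35.0
time_s: 9.8
ee_pos: [0.5553, -0.1565, 0.2997]
eef_rot: [3.14, 0.001, 1.623]
force: [-4.6, 2.5, 17.4]
grip_width: 0.0146
grip_force: 35.0
```

Contact with the base at the expected height (0.300). I'll relieve the push, release and rise.

```bash
python3 -m jog '[[0,0,-0.1,0,0,0],[0,0,-0.2,0,0,0],[0,0,-0.2,0,0,0]]'; python3 -m jog '[[0,0,0,0,0,0],[0,0,0,0,0,0],[0,0,0,0,0,0],[0,0,0,0,0,0],[0,0,0,0,0,0],[0,0,0,0,0,0]]' 50; python3 -m jog '[[0,0,-1.5,0,0,0],[0,0,-4,0,0,0],[0,0,-8,0,0,0],[0,0,-12,0,0,0],[0,0,-12,0,0,0]]'; python3 -c "
from h import *
snap('top','t4.png');snap('scene','s4.png');snap('wrist','w4.png')
A=np.hstack([cv2.resize(cv2.imread('pics/'+f)[y:y+h,x:x+w],(400,400),interpolation=cv2.INTER_CUBIC) for f,x,y,w,h in(('s4.png',300,150,150,150),('w4.png',160,80,380,380))])
cv2.imwrite('pics/m2.png',A)
plan(.557,-.156,.40,1.621)"
```

```text
time_s: 10.1
ee_pos: [0.5552, -0.1566, 0.2998]
eef_rot: [3.141, -0.0, 1.623]
force: [-0.9, 0.9, 2.9]
grip_width: 0.0146
grip_force: 35.0
time_s: 10.7
ee_pos: [0.5552, -0.1566, 0.2997]
eef_rot: [3.142, 0.0, 1.623]
force: [0.9, -0.2, 0.2]
grip_width: 0.047
grip_force: 0.0
time_s: 11.2
ee_pos: [0.5552, -0.1566, 0.4253]
eef_rot: [3.134, 0.003, 1.623]
force: [-0.6, 1.2, 0.0]
grip_width: 0.047
grip_force: 0.0
[0.04 0.2  1.89] [-0.001 -0.     0.002] t 11.35 F [ 0.3 -0.1 -0.1] w 0.047 gf 0.0
```

View pics/m2.png

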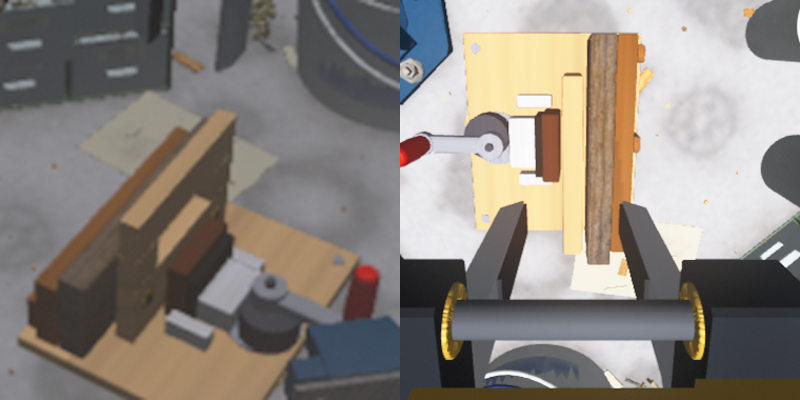

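The template stands upright in the gap, let go (bar at (572,75)-(572,253) in the right panel). Before moving to the crank I'll check the height of the blue vice near the handle.

```bash
python3 -c "
from h import *
for u,v in((350,340),(318,352),(330,318),(352,350)):
    for z in(.02,.06,.1,.14,.18): print((u,v),z,np.round(ray('top0.png',u,v,z)[:2],3),np.round(proj('scene0.png',ray('top0.png',u,v,z))))
c=np.array([.4786,-.160])
t=cv2.imread('pics/w4.png');h=cv2.cvtColor(t,cv2.COLOR_BGR2HSV);m=((h[...,0]<8)|(h[...,0]>172))&(h[...,1]>150);y,x=np.nonzero(m[200:300,150:200]);print('red',x.min()+150,x.max()+150,y.min()+200,y.max()+200)
a=cv2.imread('pics/top0.png')[290:420,250:410];b=cv2.imread('pics/scene0.png')[230:360,370:530]
A=np.vstack([cv2.resize(a,(370,300)),cv2.resize(b,(370,300))]);B=cv2.resize(cv2.imread('pics/w1.png')[180:480,200:500],(420,420))
C=np.zeros((600,790,3),np.uint8);C[:,:370]=A;C[:420,370:]=B;cv2.imwrite('pics/m3.png',C)"
```

```text
(350, 340) 0.02 [ 0.369 -0.126] [443. 306.]
(350, 340) 0.06 [ 0.373 -0.123] [444. 292.]
(350, 340) 0.1 [ 0.377 -0.12 ] [445. 277.]
(350, 340) 0.14 [ 0.381 -0.117] [446. 260.]
(350, 340) 0.18 [ 0.385 -0.114] [447. 243.]
(318, 352) 0.02 [ 0.344 -0.056] [438. 340.]
(318, 352) 0.06 [ 0.349 -0.056] [439. 325.]
(318, 352) 0.1 [ 0.354 -0.056] [440. 308.]
(318, 352) 0.14 [ 0.359 -0.055] [442. 290.]
(318, 352) 0.18 [ 0.365 -0.055] [443. 271.]
(330, 318) 0.02 [ 0.417 -0.083] [408. 309.]
(330, 318) 0.06 [ 0.419 -0.082] [409. 295.]
(330, 318) 0.1 [ 0.421 -0.081] [411. 279.]
(330, 318) 0.14 [ 0.423 -0.079] [412. 263.]
(330, 318) 0.18 [ 0.426 -0.078] [413. 245.]
(352, 350) 0.02 [ 0.347 -0.13 ] [455. 311.]
(352, 350) 0.06 [ 0.352 -0.127] [456. 296.]
(352, 350) 0.1 [ 0.357 -0.124] [457. 281.]
(352, 350) 0.14 [ 0.362 -0.12 ] [458. 264.]
(352, 350) 0.18 [ 0.367 -0.117] [459. 246.]
red 150 187 210 238
```

View pics/m3.png

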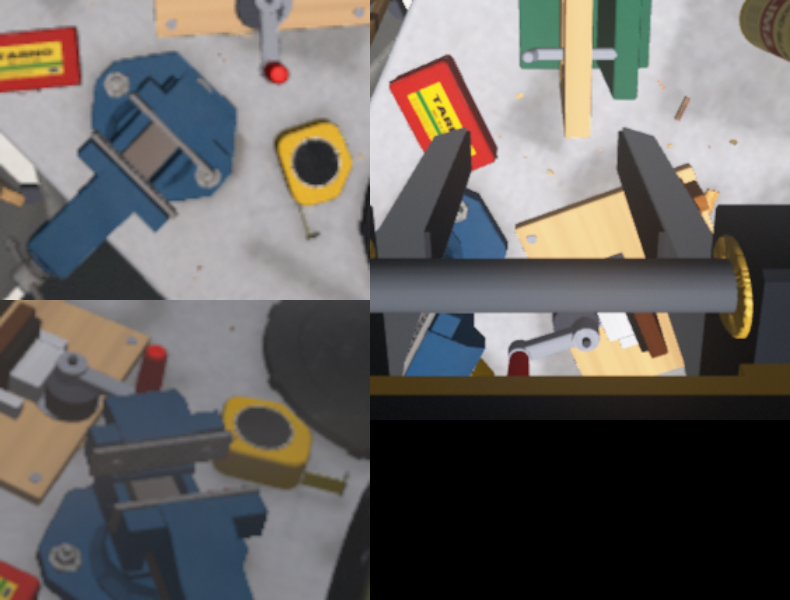

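The vice's low base octagon runs to (235,110) in the top-left panel. Its anvil is about 0.14 high and lies left of and below the grip (277,73), so fingers and gripper body clear it. Moving over the grip with yaw 3.19.

```bash
python3 -m jog '[[0,-2,0,0,0,-0.14],[0,-4,0,0,0,-0.28],[0,-6,0,0,0,-0.42],[0,-8,0,0,0,-0.56],[0,-10,0,0,0,-0.7],[0,-12,0,0,0,-0.84],[0,-14,0,0,0,-0.98],[0,-14,0,0,0,-1.12]]'; python3 -m jog '[[0,0,0,0,0,-0.14],[0,0,0,0,0,-0.28],[0,0,0,0,0,-0.42],[0,0,0,0,0,-0.45],[0,0,0,0,0,-0.45],[0,0,0,0,0,-0.45]]' ; python3 -c "
from h import *
w=snap('wrist','w5.png')['img'];h=cv2.cvtColor(w,cv2.COLOR_BGR2HSV);m=(((h[...,0]<8)|(h[...,0]>172))&(h[...,1]>150)).astype(np.uint8)
n,_,s,ce=cv2.connectedComponentsWithStats(m)
for i in range(1,n):
    if s[i,4]>100: print(s[i],ce[i],ray('w5.png',*ce[i],.106))
t=snap('top','t5.png')
plan(.4137,-.1633,.34,3.19)"
```

```text
time_s: 12.15
ee_pos: [0.4139, -0.1639, 0.4185]
eef_rot: [3.142, -0.002, 2.748]
force: [-0.1, -0.5, -0.0]
grip_width: 0.0471
grip_force: 0.0
time_s: 12.75
ee_pos: [0.4153, -0.1639, 0.4188]
eef_rot: [3.141, -0.001, -3.092]
force: [-0.9, -0.0, -0.8]
grip_width: 0.0472
grip_force: 0.0
[ 491  207   99   52 2619] [537.89308897 230.95036273] [0.40188574 0.01664457 0.106     ]
[318 221  20  19 290] [327.50344828 229.61034483] [ 0.40951951 -0.16026236  0.106     ]
[0.16 0.06 7.92] [ 0.    -0.001  0.002] t 12.85 F [0.1 0.7 0.4] w 0.0474 gf 0.0
```

```bash
python3 -m jog '[[0.2,-0.1,4,0,0,0],[0.2,-0.1,7.9,0,0,0],[0.2,-0.1,11,0,0,0],[0.2,-0.1,13,0,0,0],[0.2,-0.1,14.3,0,0,0],[0.2,-0.1,14.3,0,0,0],[0.2,-0.1,14.3,0,0,0]]'; python3 -m jog '[[0,0,0,0,0,0],[0,0,0,0,0,0],[0,0,0,0,0,0],[0,0,0,0,0,0],[0,0,0,0,0,0],[0,0,0,0,0,0]]' 0 12; python3 -c "
from h import *
o=ctrl.get_obs();print(o['ee_pos'],o['eef_rot'])
R=Ro.from_euler('xyz',o['eef_rot']);c=np.array([.4786,-.160,o['ee_pos'][2]])
# circle rows: cam angle a from start, rotating tool with crank
r=o['ee_pos']-c;print('radius',np.linalg.norm(r),'cam',np.arctan2(r[0]*-np.sin(.05)+r[1]*np.cos(.05),-(r[0]*np.cos(.05)+r[1]*np.sin(.05))))
"
```

```text
time_s: 13.55
ee_pos: [0.4135, -0.165, 0.277]
eef_rot: [3.142, -0.0, -3.091]
force: [-1.0, 0.3, 0.1]
grip_width: 0.0476
grip_force: 0.0
time_s: 14.15
ee_pos: [0.4134, -0.1635, 0.2769]
eef_rot: [3.137, -0.001, -3.091]
force: [-0.9, 22.3, 11.6]
grip_width: 0.0189
grip_force: 12.2
[ 0.4134071  -0.16353122  0.27691274] [ 3.13693284e+00 -5.12018807e-04 -3.09077661e+00]
radius 0.06528846981540962 cam -0.004112852926960081
```

```bash
python3 -m jog '[[0,0.65,0,0,0,0.1],[-0.13,1.3,0,0,0,0.2],[-0.3,1.9,0,0,0,0.3],[-0.3,1.9,0,0,0,0.3]]'; python3 -c "
from h import *
o=ctrl.get_obs();c=np.array([.4786,-.160,o['ee_pos'][2]]);r=o['ee_pos']-c
print('radius',np.linalg.norm(r),'cam',np.arctan2(r[0]*-np.sin(.05)+r[1]*np.cos(.05),-(r[0]*np.cos(.05)+r[1]*np.sin(.05))),o['force'])
"
```

```text
time_s: 14.55
ee_pos: [0.4153, -0.1453, 0.2769]
eef_rot: [3.141, -0.001, 2.89]
force: [-4.3, 4.2, 7.4]
grip_width: 0.0188
grip_force: 12.1
radius 0.06502043533120143 cam 0.27791287787678987 [-4.28797029  4.22801554  7.40540682]
```

```bash
python3 -m jog '[[0,0.65,0,0,0,0.1],[-0.13,1.3,0,0,0,0.2],[-0.3,1.9,0,0,0,0.3],[-0.5,2.5,0,0,0,0.4],[-0.8,3.1,0,0,0,0.5],[-1.15,3.65,0,0,0,0.6],[-1.15,3.65,0,0,0,0.6]]'; python3 -c "
from h import *
o=ctrl.get_obs();c=np.array([.4786,-.160,o['ee_pos'][2]]);r=o['ee_pos']-c
print('radius',np.linalg.norm(r),'cam',np.arctan2(r[0]*-np.sin(.05)+r[1]*np.cos(.05),-(r[0]*np.cos(.05)+r[1]*np.sin(.05))),o['force'])
"
```

```text
time_s: 15.25
ee_pos: [0.4355, -0.1125, 0.2768]
eef_rot: [-3.141, -0.003, 2.289]
force: [-4.6, 9.4, 6.8]
grip_width: 0.0191
grip_force: 12.1
radius 0.0641702699595506 cam 0.883475742472329 [-4.57918168  9.38324196  6.76255266]
```

```bash
python3 -m jog '[[0,0.65,0,0,0,0.1],[-0.13,1.3,0,0,0,0.2],[-0.3,1.9,0,0,0,0.3],[-0.5,2.5,0,0,0,0.4],[-0.8,3.1,0,0,0,0.5],[-0.8,3.1,0,0,0,0.5]]'; python3 -c "
from h import *
o=ctrl.get_obs();c=np.array([.4786,-.160,o['ee_pos'][2]]);r=o['ee_pos']-c
print('radius',np.linalg.norm(r),'cam',np.arctan2(r[0]*-np.sin(.05)+r[1]*np.cos(.05),-(r[0]*np.cos(.05)+r[1]*np.sin(.05))),o['force'],o['eef_rot'])
"
```

```text
time_s: 15.85
ee_pos: [0.4644, -0.0981, 0.2768]
eef_rot: [-3.141, -0.002, 1.789]
force: [-0.7, 9.4, 3.8]
grip_width: 0.0184
grip_force: 12.0
radius 0.06353117166034916 cam 1.3950113984509336 [-0.7220947   9.40710838  3.77233368] [-3.14124645e+00 -1.73802552e-03  1.78937656e+00]
```

```bash
python3 -m jog '[[0.05,0.5,0,0,0,0.08],[0.05,1,0,0,0,0.16],[0,1.35,0,0,0,0.18],[0,1.5,0,0,0,0.18],[0,1.5,0,0,0,0.18],[0,1.5,0,0,0,0.18]]'; python3 -c "
from h import *
o=ctrl.get_obs();c=np.array([.4786,-.160,o['ee_pos'][2]]);r=o['ee_pos']-c
print('radius',np.linalg.norm(r),'cam',np.arctan2(r[0]*-np.sin(.05)+r[1]*np.cos(.05),-(r[0]*np.cos(.05)+r[1]*np.sin(.05))),o['force'],o['eef_rot'])
"
```

```text
time_s: 16.45
ee_pos: [0.4773, -0.096, 0.2764]
eef_rot: [-3.134, 0.0, 1.613]
force: [-23.4, -6.4, 14.8]
grip_width: 0.0212
grip_force: 12.2
radius 0.06403745189940706 cam 1.6007079641513366 [-23.35295211  -6.35645313  14.75066852] [-3.13396472e+00  2.59781489e-04  1.61323305e+00]
```

At the end stop. I'll relax, open and withdraw upwards.

```bash
python3 -m jog '[[0,-0.2,0,0,0,0],[0,-0.2,0,0,0,0]]'; python3 -m jog '[[0,0,0,0,0,0],[0,0,0,0,0,0],[0,0,0,0,0,0],[0,0,0,0,0,0],[0,0,0,0,0,0]]' 45; python3 -m jog '[[0,0,-1.5,0,0,0],[0,0,-4,0,0,0],[0,0,-8,0,0,0],[0,0,-12,0,0,0],[0,0,-16,0,0,0],[0,0,-16,0,0,0]]'; python3 -m jog '[[-3,-3,0,0,0,0],[-6,-6,0,0,0,0],[-9,-9,0,0,0,0],[-9,-9,0,0,0,0],[-9,-9,0,0,0,0],[-9,-9,0,0,0,0]]'; python3 -c "
from h import *
snap('scene','s6.png');snap('wrist','w6.png')
A=np.hstack([cv2.resize(cv2.imread('pics/'+f)[y:y+h,x:x+w],(400,400),interpolation=cv2.INTER_CUBIC) for f,x,y,w,h in(('s6.png',300,150,150,150),('w6.png',200,20,400,400))])
cv2.imwrite('pics/m4.png',A)"
```

```text
time_s: 16.65
ee_pos: [0.4755, -0.096, 0.2765]
eef_rot: [-3.136, 0.0, 1.613]
force: [-18.1, -6.4, 11.1]
grip_width: 0.0185
grip_force: 12.1
time_s: 17.15
ee_pos: [0.4768, -0.0955, 0.2767]
eef_rot: [3.141, 0.0, 1.613]
force: [0.5, -0.0, -0.5]
grip_width: 0.0423
grip_force: 0.0
time_s: 17.75
ee_pos: [0.4768, -0.0955, 0.4417]
eef_rot: [3.134, 0.002, 1.613]
force: [0.9, -1.0, -0.4]
grip_width: 0.0422
grip_force: 0.0
time_s: 18.35
ee_pos: [0.3911, -0.1888, 0.4363]
eef_rot: [-3.141, -0.0, 1.613]
force: [0.2, 0.2, -0.6]
grip_width: 0.0423
grip_force: 0.0
```

View pics/m4.png

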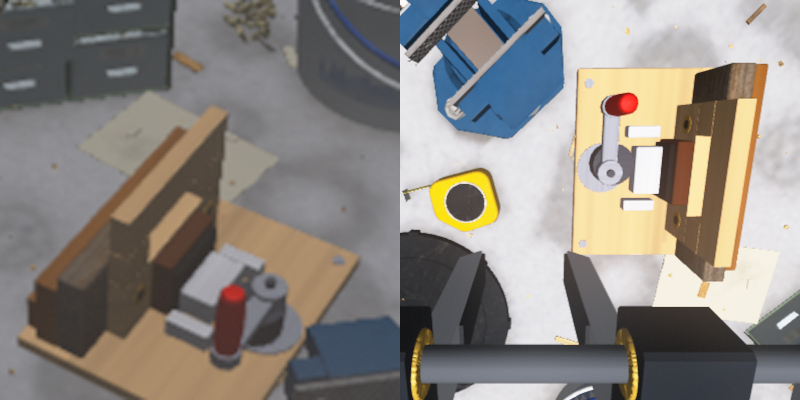

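The crank now points along the press's +y (grip (622,103), axis (610,172)). The template is upright and clamped flat between jaw and board, and the robot is clear.

```bash
python3 -c "
from station import ctrl
print(ctrl.hand_in())"
```

```text
the job is handed in; nothing more can be done
None
```

The job is handed in; the judge gave no verdict. The last pictures show the template upright and flat against the board, with the cam at its end stop (about 1.57 rad). The robot is clear of everything, and I never touched the glue bottle, cup or bit box.

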